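# Slide the opposite-facing cone washer onto the spring stack and lock it

## Robot

A 6-joint arm with a two-finger parallel gripper is mounted at the origin on a cart in front of the work surface, level with it; the furniture and walls round the work are solid. World frame = base frame: x ahead of the robot, y to its left, z up, the work surface at z = 0. Lengths are in m, angles in rad, forces in N, time in s.
With the tool pointing down it reaches from about 0.375 to 0.75 m from the base axis. Payload 9 kg.
Tool frame: the origin (TCP) lies at the very end of the fingers, on their centre line; the grasp point (between the pads) lies 19 mm behind it; z points along the fingers, y is the line along which they close (so a half turn about z gives the same grasp; the last joint's range is limited). The gripper opens to 85 mm and grips with 20 to 120 N. Pads are 22 mm wide; open, the fingers measure 114 mm over their backs; the gripper's body (76 mm by 85 mm) begins 54 mm behind the grasp point. The pads swing forward as they close: fully open they stand 13 mm farther back than shut.
Start: joints at [0.985, 0.104, 0.097, 1.564, 0, 1.353], TCP at [0.216, 0.56, 0.231] pointing down, gripper open.
Joint ranges: [-2.99, 2.99], [-0.84, 1.86], [-1.1, 1.16], [-1.84, 2.11], [-1.51, 1.56], [-3.14, 3.14]. Speed limits (rad/s): [2.22, 2.22, 2.57, 3.14, 3.14, 3.14].

## Interface

Orientations are given as a unit quaternion [x, y, z, w].
In Python, from workcell import read_state, cams, order, recognise, cut_out, mark_of gives the robot as it stands.
- The arm moves only by the tool arm_command, never from a script. Its argument "commands" is a list of rows, each an object with "offset": the shift along the tool's x, y, z as a fraction of full scale, a list of three; "rotation": the turn, a rotation vector about the tool's x, y, z as a fraction of full scale, a list of three; "grip": the gripper's target within -1 to 1 (fully open at 1, half-way at 0, shut at -1). In form: [{"offset": [x, y, z], "rotation": [ax, ay, az], "grip": grip}, ...]. A call has 1 to 12 rows; each row is the pose to reach, as a shift and turn from the pose commanded when the call began, along the tool's axes at that moment, turning the shorter way round; what a row does not reach only later rows make up. Full scale, the value 1, is 0.5 m for a shift and 2 pi rad for a turn. A row lasts 1/8 s, in which the tool goes at most 62.5 mm and 10.7 degrees, less where a joint would pass 70% of its speed; a pose out of reach is approached as far as the arm can. A call with a number of a shift or a turn outside -1 to 1 is refused whole. A call with a gripper value outside its range is refused whole. The fingers move at their own pace and stop on an object; "force" is the grip in N (left out, the last holds). Time passes only in rows, so rows that repeat a pose let the fingers close. It gives the time, the measured TCP pose, the force, the opening and the grip force at its end, in the units of the state.
- read_state(): the state, without advancing time (a new reading comes with each control period).
- cams.snapshot(name): name is "side" or "top"; returns the picture (400x640x3 uint8, red, green, blue); there is no depth.
- cams.calibration(name): a dict with "mtx" (3x3 intrinsics, pixels), "pose" (4x4, takes a point from camera to world coordinates). Camera axes: x right, y down, z forward; pixel columns grow to the right and rows downward; lengths in m; the calibration is good to about 2 mm. A picture is of the moment at which its call begins. calibration takes no time and is no camera call.
- order.sign_off(): hands the job in; it is judged then, once.
Trained networks look in the newest picture that a camera, given by its name, has taken for a name from the list of things; names that differ only in an ending like _2 or _b are one class to them, and where a whole thing is asked for, a point or a joint stands for the part that bears it (a point fixed in the world has none). Each returns a list of dicts, best first, with "p" (0 to 1); they miss things now and then, are a little off and sometimes report something else, mostly with a low value. They report only what shows in the picture. A call takes as long as a camera call. They do not tell look-alikes from the thing itself.
- recognise(target, camera): "rect" ([left, top, right, bottom] in pixels, round what is visible of it).
- cut_out(target, camera): "pixels" (400x640 bool, what is visible of it) and "rect" ([left, top, right, bottom] in pixels, round what is visible of it).
- mark_of(target, camera): "centre" ([column, row] in pixels: a listed point, or the origin of a listed thing).
The state is a dict: "t": time; "q": joint angles; "joint_vel": joint speeds; "effort": joint torques, N m; "ee_pos": TCP position; "ee_rot": TCP orientation; "force": force on the tool from outside, world axes, zero at the start; "torque": the same for the moment, N m; "opening": finger opening in m; "grip_force": force on a finger pad.
Only numpy, scipy, OpenCV 4.12 (cv2) and the standard library are available. Lean on these libraries where they do the work, as an engineer would, in place of code of your own. Each camera call takes 0.05 s, during which the arm holds its last target. There are 200 camera calls.

## Task

The spring stack on the arbor of the plywood stand must alternate, each cone washer facing the other way from the one below it. Of the two slotted cone washers on the deck, slide the one that faces opposite to the top washer on the arbor along the deck, slot first, without lifting it, until it is fully home round the arbor; leave the other slotted washer where it is. Then turn the T-bar on top of the arbor until it lies square across the slot of the washer you slid in, and let go.

Things in the scene. Friction and masses are not known exactly. Their poses are not given: they have to be found in the camera images.
- dome_disc: Loose steel cone washer, rim 100 mm, crown 68 mm wide, 22 mm high, 0.3 kg. Slot 26 mm wide, flared, from its +x edge to its centre, starts roughly towards the arbor; edge at -x cut to an upright flat 54 mm wide, 42 mm from the axis. Origin on the axis at the underside, z up. Lies dome-up (rim on the deck, edge upright from 0 to 10 mm), on the deck's left half. Belongs on cup_pair.
- dish_disc: Loose steel cone washer, rim 100 mm, crown 68 mm wide, 22 mm high, 0.3 kg. Slot 26 mm wide, flared, from its +x edge to its centre, starts roughly towards the arbor; edge at -x cut to an upright flat 54 mm wide, 42 mm from the axis. Origin on the axis at the underside, z up. Lies dish-up (crown on the deck, edge upright from 12 to 22 mm), on the deck's right half. Belongs on dome_pair.
- cup_pair: Two unslotted cone washers of the same size, stacked, 43 mm high, fixed; the upper one dish-up (wide rim on top). Either round the arbor (same axis) or standing on the table to the right as a spare pair. Origin on its axis at the underside.
- dome_pair: The same, but the upper washer dome-up (narrow crown on top). One of the two pairs is round the arbor, the other is the spare. Origin on its axis at the underside.
- arbor (a point): Axis of the fixed upright 20 mm arbor, at deck height, 44 mm above the table. Axes: x from the robot's side across the deck to the arbor, y left, z up. The plywood deck reaches 172 mm towards -x and 150 mm to each side and ends at the arbor in a half-round cut-out (radius 53 mm), filled by the pair on the arbor, level with the deck within 1 mm.
- keeper_bar (a point): Middle of the dark steel T-bar on the arbor's end, on its axis, 43 mm above the deck. The bar is 68 mm long along its y, 16 mm wide along its x, 22 mm tall (32 to 54 mm above the deck) and turns about the vertical. A disc pushed home ends 10 mm below the bar.
- keeper (a joint): Turn of the T-bar about the arbor, rad, counter-clockwise from above; 0 when it lies along the stand's y. Range -3.3 to 3.3; friction 0.06 N m, stays where left. Starts at 1.2 to 1.9, roughly along the stand's x.
Not all that is in view belongs to the job. Leave any pink or red look-alike of the dish_disc alone. What is shaped like the cup_pair but yellow is not meant.

How it is judged:
By the outcome, as a careful person would: the job done as asked, in the order asked, and still so for the second after the job is handed in, with the robot touching nothing.
It also fails if it takes over 51 s, if anything falls off the work surface, if the arm or the gripper's body presses on something with over 40 N, if the wrist force passes 120 N, or if a joint passes its speed limit or range.

## Working session

There is one attempt and no reset: what is moved stays moved. The work goes in short steps, Python scripts to look and compute and a tool call to move; the robot and the scene stay as the last step left them, time stands still between calls to the robot, and variables do not carry over. Pictures are saved under pics/ and viewed, at most 10 in all, crops included, and the job is handed in when it is done.

Besides the shell and the picture viewer there is one more tool, called after "Call:" by a JSON object that holds its "fn" and its "kwargs", one argument or row to a line. arm_command: Moves the arm, as the interface text tells. Its arguments: {"type":"object","properties":{"commands":{"type":"array"},"force":{"type":"number"}},"required":["commands"]}

```bash
mkdir -p pics; ls; cat > h.py <<'E'
import numpy as np, cv2
from workcell import read_state, cams, order, recognise, cut_out, mark_of
def ray(cam,uv):
    c=cams.calibration(cam);K=np.array(c["mtx"]);T=np.array(c["pose"])
    d=T[:3,:3]@np.linalg.inv(K)@np.array([uv[0],uv[1],1.]);return T[:3,3],d/np.linalg.norm(d)
def onz(cam,uv,z):
    o,d=ray(cam,uv);return o+d*(z-o[2])/d[2]
def tri(a,b):
    (o1,d1),(o2,d2)=a,b
    s=np.linalg.lstsq(np.c_[d1,-d2],o2-o1,rcond=None)[0];p,q=o1+s[0]*d1,o2+s[1]*d2
    return (p+q)/2,np.linalg.norm(p-q)
def proj(cam,P):
    c=cams.calibration(cam);K=np.array(c["mtx"]);T=np.linalg.inv(np.array(c["pose"]))
    p=T[:3,:3]@np.array(P,float)+T[:3,3];p=K@p;return p[:2]/p[2]
def save(im,n): cv2.imwrite("pics/"+n,im[...,::-1])
E
python3 - <<'E'
from h import *
np.set_printoptions(precision=3,suppress=True)
s=read_state();print(s["ee_pos"],s["ee_rot"],s["t"])
for c in("side","top"):
    im=cams.snapshot(c);save(im,c+"0.png")
    print(c,np.array(cams.calibration(c)["pose"]),np.array(cams.calibration(c)["mtx"])[0])
for t in("dome_disc","dish_disc","cup_pair","dome_pair","arbor","keeper_bar"):
    R={}
    for c in("side","top"):
        m=mark_of(t,c);print(t,c,[(np.round(x["centre"],1),round(x["p"],2)) for x in m[:3]])
        if m:R[c]=ray(c,m[0]["centre"])
    if len(R)==2:print("  ",*tri(R["side"],R["top"]))
E
```

```text
pics
[0.216 0.56  0.231] [ 0.183  0.983 -0.001 -0.   ] 0.0
side [[-0.967 -0.152  0.207  0.367]
 [-0.256  0.524 -0.812  0.589]
 [ 0.015 -0.838 -0.545  0.598]
 [ 0.     0.     0.     1.   ]] [394.188   0.    319.191]
top [[ 0.024 -0.982  0.187  0.336]
 [-0.999 -0.028 -0.019 -0.185]
 [ 0.024 -0.187 -0.982  1.273]
 [ 0.     0.     0.     1.   ]] [417.618   0.    323.938]
dome_disc side [(array([286.2, 307.2]), 0.6)]
dome_disc top [(array([216.5, 201.3]), 0.71)]
   [0.551 0.112 0.032] 0.0068191492246185495
dish_disc side [(array([305.6, 256.6]), 0.91), (array([347.5, 227.3]), 0.88), (array([291.8, 217.4]), 0.68)]
dish_disc top [(array([263.4, 202.1]), 0.89), (array([325.9, 177. ]), 0.79), (array([323.1, 227. ]), 0.63)]
   [ 0.554 -0.029  0.037] 0.0034772414322773197
cup_pair side [(array([361.8, 166.1]), 0.93), (array([317.7, 176.5]), 0.89), (array([359., 198.]), 0.74)]
cup_pair top [(array([371.7, 231. ]), 0.85), (array([394. , 182.6]), 0.7), (array([426.6, 219.2]), 0.61)]
   [ 0.479 -0.345  0.104] 0.01934588670762709
dome_pair side [(array([249.2, 286.4]), 0.82)]
dome_pair top [(array([242.2, 173.2]), 0.77)]
   [ 0.653  0.048 -0.005] 0.0002745991706611432
arbor side [(array([244.9, 270.9]), 0.76)]
arbor top [(array([241.4, 165.7]), 0.59)]
   [0.664 0.044 0.033] 0.006183485689331542
keeper_bar side [(array([242.6, 254.1]), 0.92)]
keeper_bar top [(array([231.7, 163.1]), 0.47)]
   [0.655 0.061 0.095] 0.0053592285155646836
```

View pics/side0.png

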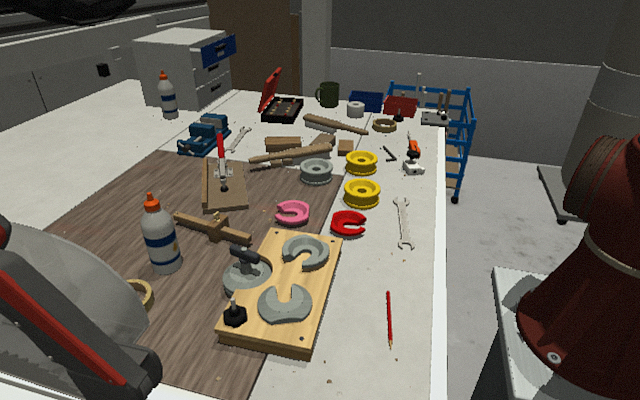

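```bash
python3 -c "
import cv2
im=cv2.imread('pics/top0.png');cv2.imwrite('pics/top0c.png',cv2.resize(im[110:260,170:370],None,fx=4,fy=4,interpolation=cv2.INTER_CUBIC))"
```

```text
(no output)
```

View pics/top0c.png

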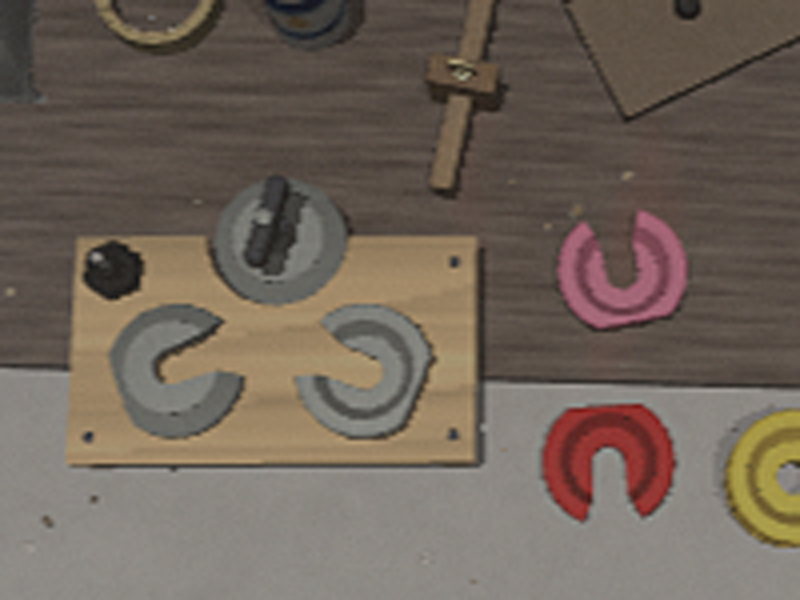

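The top washer on the arbor shows a light narrow crown with a darker outer slope at side (248,272) and top crop (275,240), so it is dome-up. The spare grey pair at side (316,170) is dish-up. That makes dish_disc, at side (305,252) and top crop (370,370), the one to slide. Next I'll fit the poses.

```bash
cat > fit.py <<'E'
from h import *
from scipy.optimize import minimize
def discpoly(r,n=60):
    # slot half width 13 from centre to +x edge (flare near edge), flat at x=-42
    a0=np.arcsin(min(1,15/r)); a=np.linspace(a0,2*np.pi-a0,n)
    p=np.c_[r*np.cos(a),r*np.sin(a)]; p[:,0]=np.maximum(p[:,0],-42)
    b=np.linspace(-np.pi/2,-3*np.pi/2,20)
    return np.r_[p,[[20,-13]],np.c_[13*np.cos(b),13*np.sin(b)],[[20,13]]]
def render(cam,pose,z0,S=4,dish=True):
    x,y,th=pose;R=np.array([[np.cos(th),-np.sin(th)],[np.sin(th),np.cos(th)]])
    m=np.zeros((400*S,640*S),np.uint8)
    lev=[(34,0),(39,4),(45,8),(50,12),(50,17),(50,22)]
    if not dish: lev=[(r,22-h) for r,h in lev]
    for r,h in lev:
        p=discpoly(r)/1000@R.T+[x,y]
        uv=np.array([proj(cam,[*q,z0+h/1000]) for q in p])
        cv2.fillPoly(m,[np.int32(np.round((uv+.5)*S))],1)
    return cv2.resize(m.astype(np.float32),(640,400),interpolation=cv2.INTER_AREA)
def fit(masks,p0,z0,dish=True):
    def cost(p):
        return sum(np.abs(render(c,p,z0,dish=dish)-m).sum()/m.sum() for c,m in masks.items())
    best=min((minimize(cost,[p0[0],p0[1],t],method="Nelder-Mead",options=dict(initial_simplex=[[p0[0],p0[1],t],[p0[0]+.01,p0[1],t],[p0[0],p0[1]+.01,t],[p0[0],p0[1],t+.2]],maxiter=70)) for t in p0[2]),key=lambda r:r.fun)
    return best.x,best.fun
E
python3 - <<'E'
from fit import *
np.set_printoptions(precision=4,suppress=True)
M={}
for c,pt in(("side",(305,252)),("top",(263,202))):
    r=cut_out("dish_disc",c)
    for d in r:
        q=d["rect"]
        if q[0]<pt[0]<q[2] and q[1]<pt[1]<q[3]: M[c]=d["pixels"].astype(np.float32);print(c,q,d["p"]);break
print("both",fit(M,(.554,-.029,(.3,.8)),.044))
for c in M: print(c,fit({c:M[c]},(.554,-.029,(.5,)),.044))
for n in("side","top"):
    im=cv2.imread(f"pics/{n}0.png")
    b={"side":(210,220,160,140),"top":(180,140,120,95)}[n]
    k={"side":5,"top":6.6}[n]
    x,y,w,h=b
    if n=="side":cv2.imwrite("pics/sidec.png",cv2.resize(im[y:y+h,x:x+w],(800,600) if 0 else (int(w*4.2),int(h*4.2)),interpolation=cv2.INTER_CUBIC))
E
```

```text
side [283.4, 234.0, 328.1, 269.2] 0.75
top [246.9, 184.6, 276.8, 221.5] 0.95Traceback (most recent call last):
  File "<stdin>", line 9, in <module>
  File "fit.py", line 22, in fit
    best=min((minimize(cost,[p0[0],p0[1],t],method="Nelder-Mead",options=dict(initial_simplex=[[p0[0],p0[1],t],[p0[0]+.01,p0[1],t],[p0[0],p0[1]+.01,t],[p0[0],p0[1],t+.2]],maxiter=70)) for t in p0[2]),key=lambda r:r.fun)
  File "fit.py", line 22, in <genexpr>
    best=min((minimize(cost,[p0[0],p0[1],t],method="Nelder-Mead",options=dict(initial_simplex=[[p0[0],p0[1],t],[p0[0]+.01,p0[1],t],[p0[0],p0[1]+.01,t],[p0[0],p0[1],t+.2]],maxiter=70)) for t in p0[2]),key=lambda r:r.fun)
              ~~~~~~~~^^^^^^^^^^^^^^^^^^^^^^^^^^^^^^^^^^^^^^^^^^^^^^^^^^^^^^^^^^^^^^^^^^^^^^^^^^^^^^^^^^^^^^^^^^^^^^^^^^^^^^^^^^^^^^^^^^^^^^^^^^^^^^^^^^^^^^^^^^^^^^^^^^^^^^^^^^^^^^^^^
    res = _minimize_neldermead(fun, x0, args, callback, bounds=bounds,
                               **options)
    fsim[k] = func(sim[k])
              ~~~~^^^^^^^^
    fx = function(np.copy(x), *(wrapper_args + args))
  File "fit.py", line 21, in cost
    return sum(np.abs(render(c,p,z0,dish=dish)-m).sum()/m.sum() for c,m in masks.items())
  File "fit.py", line 21, in <genexpr>
    return sum(np.abs(render(c,p,z0,dish=dish)-m).sum()/m.sum() for c,m in masks.items())
                      ~~~~~~^^^^^^^^^^^^^^^^^^
  File "fit.py", line 16, in render
    uv=np.array([proj(cam,[*q,z0+h/1000]) for q in p])
                 ~~~~^^^^^^^^^^^^^^^^^^^^
  File "h.py", line 13, in proj
    c=cams.calibration(cam);K=np.array(c["mtx"]);T=np.linalg.inv(np.array(c["pose"]))
ValueError: time passes only in moves, steps and waits
```

```bash
python3 - <<'E'
s=open('h.py').read()
s=s.replace('def ray','_C={}\ndef cal(n):\n    if n not in _C:_C[n]=cams.calibration(n)\n    return _C[n]\ndef ray',1).replace('c=cams.calibration(cam)','c=cal(cam)')
open('h.py','w').write(s)
E
cat > see.py <<'E'
from fit import *
np.set_printoptions(precision=4,suppress=True)
def dishfit(P0,ths,z0=.044,tag=None):
    M={}
    for c in("side","top"):
        pt=proj(c,[P0[0],P0[1],z0+.015])
        im=cams.snapshot(c)
        if tag: save(im,f"{c}_{tag}.png")
        for d in cut_out("dish_disc",c):
            q=d["rect"]
            if abs((q[0]+q[2])/2-pt[0])<12 and abs((q[1]+q[3])/2-pt[1])<12: M[c]=d["pixels"].astype(np.float32);break
    print(list(M))
    if len(M)==2:print("both",fit(M,(*P0,ths),z0))
    for c in M: print(c,fit({c:M[c]},(*P0,ths),z0))
E
python3 - <<'E'
from see import *
dishfit((.554,-.029),(.3,.8),tag=1)
im=cv2.imread("pics/side0.png");cv2.imwrite("pics/sidec.png",cv2.resize(im[225:360,210:350],None,fx=4.4,fy=4.4,interpolation=cv2.INTER_CUBIC))
E
```

```text
['side', 'top']
both (array([ 0.5502, -0.0217,  1.2677]), np.float64(0.18334275484085083))
side (array([ 0.5507, -0.0233,  1.331 ]), np.float64(0.07968061417341232))
top (array([ 0.5494, -0.0215,  1.2132]), np.float64(0.09329841285943985))
```

View pics/sidec.png

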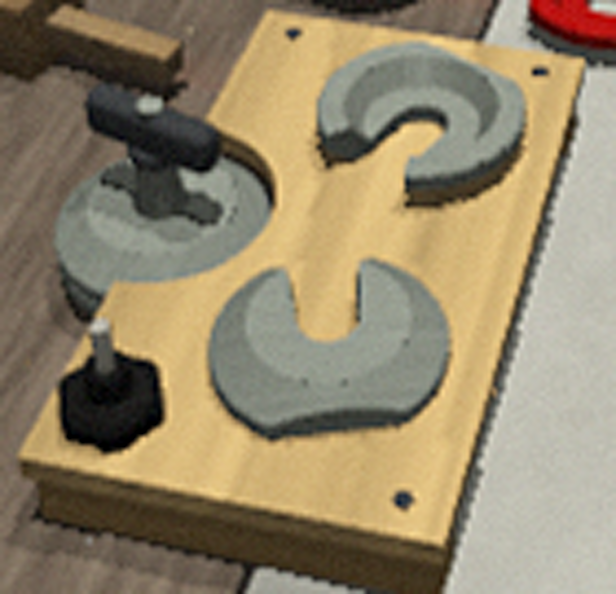

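The side crop shows the dish disc at upper right with its slot pointing left and slightly toward the arbor. Deck corners in the crop are about (268,12), (583,62), (445,545) and (22,460). The black knob at (105,400) is something to stay clear of.

```bash
python3 - <<'E'
from h import *
np.set_printoptions(precision=4,suppress=True)
S=np.array([[268,12],[583,62],[445,545],[22,460]])/4.4+[210,225]-.4
T=np.array([[478,238],[478,464],[67,465],[78,238]])/4.+[170,110]-.4
# order: right-back, right-front, left-front, left-back
L=np.array([[0,-150],[-172,-150],[-172,150],[0,150]])/1000
for nm,src in(("side",S),("top",T)):
    P=np.array([onz(nm,u,.044) for u in src])[:,:2]
    a=L-L.mean(0);b=P-P.mean(0);U,s,V=np.linalg.svd(a.T@b);R=(U@V).T
    th=np.arctan2(R[1,0],R[0,0]);print(nm,"corners",P.tolist(),"arbor",P.mean(0)-R@L.mean(0),"yaw",th)
print("tri",[tri(ray("side",s),ray("top",t)) for s,t in zip(S,T)])
# bar ends, crops: side (105,105),(205,145) top; cut_out bars
bs=np.array([[90,100],[215,145]])/4.4+[210,225]-.4
bt=np.array([[277,182],[258,262]])/4.+[170,110]-.4
for nm,b in(("side",bs),("top",bt)):
    p=[onz(nm,u,.095)[:2] for u in b];d=p[0]-p[1];print(nm,"bar",np.mean(p,0),np.linalg.norm(d),np.arctan2(d[1],d[0]))
E
```

```text
side corners [[0.657320615304347, -0.09685918148841799], [0.4876394145192606, -0.10117234277686993], [0.4769525527994078, 0.19445367096573757], [0.6460151461050111, 0.20131070902164017]] arbor [0.6529 0.0525] yaw 0.03602026864948683
top corners [[0.6577872602162497, -0.1017817004515939], [0.48569152297837465, -0.10851457989187538], [0.47696628523215023, 0.19260068331552574], [0.6487973360170627, 0.19892118833537534]] arbor [0.6533 0.048 ] yaw 0.031527738259521085
tri [(array([ 0.659 , -0.1015,  0.0402]), np.float64(0.0004966920414920232)), (array([ 0.4876, -0.1081,  0.0384]), np.float64(0.002464552138360553)), (array([0.4772, 0.1932, 0.0422]), np.float64(0.0001381064270499715)), (array([0.6485, 0.1994, 0.0413]), np.float64(0.0020259152900416553))]
side bar [0.6511 0.0562] 0.06657750280737111 -0.19683071056218984
top bar [0.652  0.0476] 0.0611343466677383 -0.16373948593968551
```

```bash
cat > go.py <<'E'
from h import *
from scipy.spatial.transform import Rotation as Ro
import sys
def goto(x,y,z,th=None):
    "offset/rotation fractions to reach world TCP with tool y heading th (mod pi), pointing down"
    s=read_state();R0=Ro.from_quat(s["ee_rot"]);off=R0.inv().apply(np.array([x,y,z])-s["ee_pos"])/.5
    yv=R0.apply([0,1,0]);cur=np.arctan2(yv[1],yv[0]);rot=np.zeros(3)
    if th is not None:
        d=(th-cur+np.pi/2)%np.pi-np.pi/2
        Rt=Ro.from_euler('z',cur+d-np.pi/2)*Ro.from_quat([0,1,0,0])
        rot=(R0.inv()*Rt).as_rotvec()/(2*np.pi)
    print("t",round(s["t"],2),"pos",np.round(s["ee_pos"],4),"head",round(cur,3),"off",np.round(off,4),"rot",np.round(rot,4),"q",np.round(s["q"],2),"F",np.round(s["force"],1),"open",round(s["opening"],4))
if __name__=="__main__": goto(*map(float,sys.argv[1:]))
E
python3 go.py .45 .05 .22 1.2; python3 go.py .543 -.045 .16 1.27
```

```text
t 1.0 pos [0.2158 0.5599 0.2314] head 1.203 off [-0.8038 -0.7832  0.0226] rot [0.     0.     0.0005] q [ 0.99  0.1   0.1   1.56 -0.    1.35] F [-0.2  0.3 -0.4] open 0.0853
t 1.0 pos [0.2158 0.5599 0.2314] head 1.203 off [-1.0457 -0.8936  0.1426] rot [ 0.      0.     -0.0107] q [ 0.99  0.1   0.1   1.56 -0.    1.35] F [-0.2  0.3 -0.4] open 0.0853
```

Call:
{"fn": "arm_command", "kwargs": {
  "commands": [
    {"offset": [-0.804, -0.783, 0.022], "rotation": [0, 0, 0], "grip": 0.3},
    {"offset": [-0.804, -0.783, 0.022], "rotation": [0, 0, 0], "grip": 0.3},
    {"offset": [-0.804, -0.783, 0.022], "rotation": [0, 0, 0], "grip": 0.3},
    {"offset": [-0.804, -0.783, 0.022], "rotation": [0, 0, 0], "grip": 0.3},
    {"offset": [-0.804, -0.783, 0.022], "rotation": [0, 0, 0], "grip": 0.3},
    {"offset": [-0.804, -0.783, 0.022], "rotation": [0, 0, 0], "grip": 0.3},
    {"offset": [-0.804, -0.783, 0.022], "rotation": [0, 0, 0], "grip": 0.3},
    {"offset": [-0.804, -0.783, 0.022], "rotation": [0, 0, 0], "grip": 0.3},
    {"offset": [-0.804, -0.783, 0.022], "rotation": [0, 0, 0], "grip": 0.3},
    {"offset": [-0.804, -0.783, 0.022], "rotation": [0, 0, 0], "grip": 0.3}
  ]
}}

```text
t: 2.25
ee_pos: [0.4511, 0.0465, 0.2199]
ee_rot: [0.186, 0.983, -0.0, -0.0]
force: [-0.3, 0.5, -0.2]
opening: 0.0555
grip_force: 0.0
```

```bash
python3 go.py .543 -.045 .1 1.27
```

```text
t 2.25 pos [0.4511 0.0465 0.2199] head 1.197 off [-0.2379 -0.1031  0.2399] rot [-0.0001 -0.     -0.0116] q [-0.19 -0.35 -0.34  1.58 -0.    0.19] F [-0.3  0.5 -0.2] open 0.0555
```

Call:
{"fn": "arm_command", "kwargs": {
  "commands": [
    {"offset": [-0.238, -0.103, 0.24], "rotation": [0, 0, -0.0116], "grip": 0.3},
    {"offset": [-0.238, -0.103, 0.24], "rotation": [0, 0, -0.0116], "grip": 0.3},
    {"offset": [-0.238, -0.103, 0.24], "rotation": [0, 0, -0.0116], "grip": 0.3},
    {"offset": [-0.238, -0.103, 0.24], "rotation": [0, 0, -0.0116], "grip": 0.3}
  ]
}}

```text
t: 2.75
ee_pos: [0.5414, -0.0409, 0.0966]
ee_rot: [0.147, 0.989, 0.001, -0.003]
force: [-0.4, 0.6, 1.2]
opening: 0.0558
grip_force: 0.0
```

```bash
python3 go.py .543 -.045 .048 1.27; python3 - <<'E'
from h import *
im=cams.snapshot("side");c=im[190:320,210:370].copy();c=cv2.resize(c,None,fx=4.5,fy=4.5,interpolation=cv2.INTER_CUBIC);save(c,"s2.png")
E
```

```text
t 2.75 pos [ 0.5414 -0.0409  0.0966] head 1.275 off [-0.006  -0.007   0.0972] rot [ 0.     -0.0009  0.0008] q [-0.32 -0.04 -0.3   1.32  0.   -0.02] F [-0.4  0.6  1.2] open 0.0558
```

View pics/s2.png

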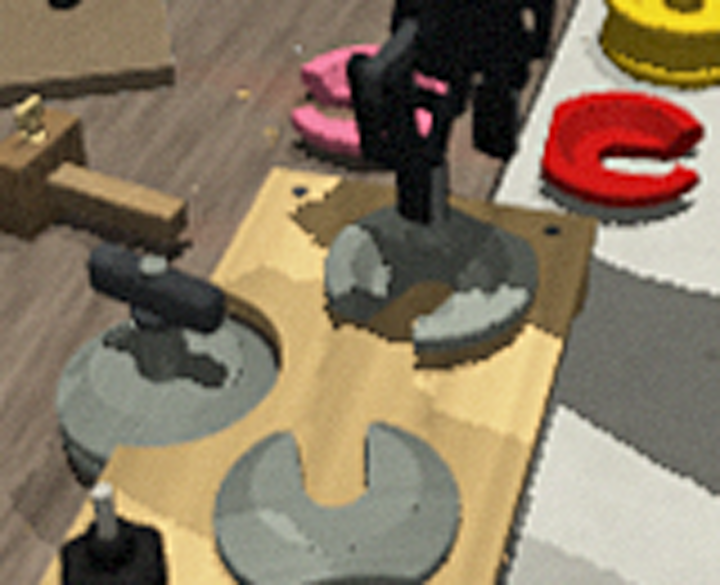

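```bash
python3 - <<'E'
from h import *
np.set_printoptions(precision=1,suppress=True)
s=read_state();p=np.array(s["ee_pos"]);h=np.array([np.cos(1.275),np.sin(1.275),0]);l=np.array([h[1],-h[0],0])
for a in(28,42):
  for w in(-11,11):
    for dz in (0,.005): print(a,w,dz,(proj("side",p+h*a/1e3+l*w/1e3+[0,0,dz])-[210,190])*4.5)
E
python3 go.py .5436 -.0431 .065 1.27;
```

```text
28 -11 0 [444.8 225.4]
28 -11 0.005 [444.8 216.6]
28 11 0 [404.1 208.8]
28 11 0.005 [404.  200.1]
42 -11 0 [427.5 242.1]
42 -11 0.005 [427.5 233.2]
42 11 0 [386.5 225.1]
42 11 0.005 [386.3 216.3]
t 2.8 pos [ 0.5417 -0.0402  0.0988] head 1.276 off [-0.0056 -0.0044  0.0675] rot [ 0.0001 -0.0006  0.0009] q [-0.32 -0.05 -0.3   1.32  0.   -0.02] F [-0.3  0.3  0.6] open 0.0553
```

Call:
{"fn": "arm_command", "kwargs": {
  "commands": [
    {"offset": [-0.0056, -0.0044, 0.03], "rotation": [0, 0, 0], "grip": 0.55},
    {"offset": [-0.0056, -0.0044, 0.05], "rotation": [0, 0, 0], "grip": 0.55},
    {"offset": [-0.0056, -0.0044, 0.067], "rotation": [0, 0, 0], "grip": 0.55},
    {"offset": [-0.0056, -0.0044, 0.075], "rotation": [0, 0, 0], "grip": 0.55},
    {"offset": [-0.0056, -0.0044, 0.085], "rotation": [0, 0, 0], "grip": 0.55},
    {"offset": [-0.0056, -0.0044, 0.09], "rotation": [0, 0, 0], "grip": 0.55},
    {"offset": [-0.0056, -0.0044, 0.09], "rotation": [0, 0, 0], "grip": 0.55}
  ]
}}

```text
t: 3.68
ee_pos: [0.5446, -0.0437, 0.0552]
ee_rot: [0.147, 0.989, 0.0, -0.0]
force: [-0.3, 0.7, 0.0]
opening: 0.0666
grip_force: 0.0
```

```bash
python3 go.py .5436 -.0431 .05 1.27;
```

```text
t 3.67 pos [ 0.5446 -0.0437  0.0552] head 1.276 off [0.0024 0.0005 0.0105] rot [ 0.     -0.      0.0009] q [-0.32 -0.01 -0.34  1.24  0.   -0.02] F [-0.3  0.7  0. ] open 0.0666
```

Call:
{"fn": "arm_command", "kwargs": {
  "commands": [
    {"offset": [0, 0, 0.008], "rotation": [0, 0, 0], "grip": 0.45},
    {"offset": [0, 0, 0.014], "rotation": [0, 0, 0], "grip": 0.45},
    {"offset": [0, 0, 0.014], "rotation": [0, 0, 0], "grip": 0.2},
    {"offset": [0, 0, 0.014], "rotation": [0, 0, 0], "grip": -0.1},
    {"offset": [0, 0, 0.014], "rotation": [0, 0, 0], "grip": -0.4},
    {"offset": [0, 0, 0.014], "rotation": [0, 0, 0], "grip": -0.6},
    {"offset": [0, 0, 0.014], "rotation": [0, 0, 0], "grip": -0.6},
    {"offset": [0, 0, 0.014], "rotation": [0, 0, 0], "grip": -0.6}
  ],
  "force": 25
}}

```text
t: 4.68
ee_pos: [0.5451, -0.0444, 0.049]
ee_rot: [0.147, 0.989, -0.001, 0.001]
force: [-2.8, -5.8, 5.1]
opening: 0.0345
grip_force: 24.6
```

```bash
python3 go.py .5436 -.0431 .05 1.27;
```

```text
t 4.67 pos [ 0.5451 -0.0444  0.049 ] head 1.275 off [ 0.0036  0.0015 -0.0021] rot [-0.0001  0.0002  0.0009] q [-0.32 -0.01 -0.35  1.23 -0.   -0.02] F [-2.8 -5.8  5.1] open 0.0345
```

```bash
python3 go.py .5839 -.0144 .049 .75;
```

```text
t 4.67 pos [ 0.5451 -0.0444  0.049 ] head 1.275 off [-0.0568  0.0799 -0.0001] rot [-0.0001  0.0002  0.0836] q [-0.32 -0.01 -0.35  1.23 -0.   -0.02] F [-2.8 -5.8  5.1] open 0.0345
```

Call:
{"fn": "arm_command", "kwargs": {
  "commands": [
    {"offset": [-0.007, 0.01, 0], "rotation": [0, 0, 0.0105], "grip": -0.6},
    {"offset": [-0.014, 0.02, 0], "rotation": [0, 0, 0.021], "grip": -0.6},
    {"offset": [-0.021, 0.03, 0], "rotation": [0, 0, 0.0315], "grip": -0.6},
    {"offset": [-0.028, 0.04, 0], "rotation": [0, 0, 0.042], "grip": -0.6},
    {"offset": [-0.036, 0.05, 0], "rotation": [0, 0, 0.0525], "grip": -0.6},
    {"offset": [-0.043, 0.06, 0], "rotation": [0, 0, 0.063], "grip": -0.6},
    {"offset": [-0.05, 0.07, 0], "rotation": [0, 0, 0.0735], "grip": -0.6},
    {"offset": [-0.057, 0.08, 0], "rotation": [0, 0, 0.0836], "grip": -0.6},
    {"offset": [-0.057, 0.08, 0], "rotation": [0, 0, 0.0836], "grip": -0.6},
    {"offset": [-0.057, 0.08, 0], "rotation": [0, 0, 0.0836], "grip": -0.6}
  ]
}}

```text
t: 5.92
ee_pos: [0.5837, -0.0134, 0.049]
ee_rot: [0.399, 0.917, 0.0, 0.0]
force: [-3.3, 0.3, 7.5]
opening: 0.0341
grip_force: 24.1
```

```bash
python3 go.py .5839 -.0144 .049 .75;  python3 - <<'E'
from h import *
im=cams.snapshot("side");c=im[190:320,210:370].copy();c=cv2.resize(c,None,fx=4.5,fy=4.5,interpolation=cv2.INTER_CUBIC);save(c,"s3.png")
E
```

```text
t 5.92 pos [ 0.5837 -0.0134  0.049 ] head 0.751 off [-0.0017 -0.0011 -0.0001] rot [ 0.0001 -0.      0.0001] q [-0.25  0.1  -0.24  1.23  0.    0.57] F [-3.3  0.3  7.5] open 0.0341
```

View pics/s3.png

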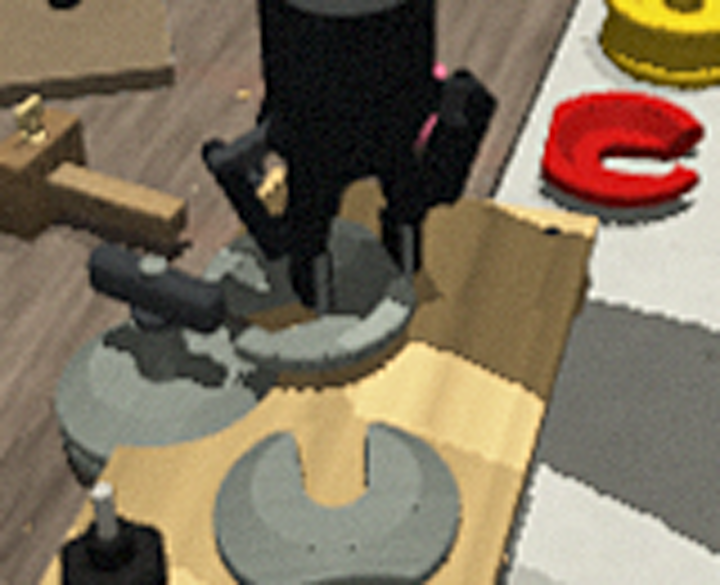

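The dish disc is gripped and turned. Its slot now opens toward the arbor at crop (165,300), with the rim near the pair and everything else clear. Next: release, rise and get behind the flat.

Call:
{"fn": "arm_command", "kwargs": {
  "commands": [
    {"offset": [0, 0, 0], "rotation": [0, 0, 0], "grip": 0.2},
    {"offset": [0, 0, 0], "rotation": [0, 0, 0], "grip": 0.35},
    {"offset": [0, 0, 0], "rotation": [0, 0, 0], "grip": 0.35},
    {"offset": [0, 0, -0.03], "rotation": [0, 0, 0], "grip": 0.35},
    {"offset": [0, 0, -0.08], "rotation": [0, 0, 0], "grip": 0.35},
    {"offset": [0, 0, -0.16], "rotation": [0, 0, 0], "grip": 0.3},
    {"offset": [0, 0, -0.2], "rotation": [0, 0, 0], "grip": 0.0},
    {"offset": [0, 0, -0.2], "rotation": [0, 0, 0], "grip": -0.2}
  ]
}}

```text
t: 6.98
ee_pos: [0.5847, -0.014, 0.1501]
ee_rot: [0.399, 0.917, 0.0, 0.002]
force: [-0.1, -0.1, -0.1]
opening: 0.0341
grip_force: 0.0
```

```bash
python3 - <<'E'
from go import *
f=np.array([np.cos(.75),np.sin(.75)]);p=np.array([.6016,.0033])-.063*f;print(p)
goto(*p,.12,2.32)
E
```

```text
[ 0.5555036  -0.03964324]
t 6.97 pos [ 0.5847 -0.014   0.1501] head 0.751 off [ 0.0024 -0.0777  0.06  ] rot [-1.000e-04  6.000e-04 -2.498e-01] q [-0.25  0.05 -0.1   1.41  0.    0.57] F [-0.1 -0.1 -0.1] open 0.0341
```

Call:
{"fn": "arm_command", "kwargs": {
  "commands": [
    {"offset": [0.0024, -0.0777, 0.0], "rotation": [0, 0, -0.2498], "grip": -0.3},
    {"offset": [0.0024, -0.0777, 0.0], "rotation": [0, 0, -0.2498], "grip": -0.3},
    {"offset": [0.0024, -0.0777, 0.0], "rotation": [0, 0, -0.2498], "grip": -0.3},
    {"offset": [0.0024, -0.0777, 0.0], "rotation": [0, 0, -0.2498], "grip": -0.3},
    {"offset": [0.0024, -0.0777, 0.0], "rotation": [0, 0, -0.2498], "grip": -0.3},
    {"offset": [0.0024, -0.0777, 0.0], "rotation": [0, 0, -0.2498], "grip": -0.3},
    {"offset": [0.0024, -0.0777, 0.0], "rotation": [0, 0, -0.2498], "grip": -0.3},
    {"offset": [0.0024, -0.0777, 0.0], "rotation": [0, 0, -0.2498], "grip": -0.3},
    {"offset": [0.0024, -0.0777, 0.0], "rotation": [0, 0, -0.2498], "grip": -0.3},
    {"offset": [0.0024, -0.0777, 0.0], "rotation": [0, 0, -0.2498], "grip": -0.3},
    {"offset": [0.0024, -0.0777, 0.0], "rotation": [0, 0, -0.2498], "grip": -0.3}
  ]
}}

```text
t: 8.35
ee_pos: [0.5539, -0.0392, 0.1474]
ee_rot: [-0.365, 0.931, 0.0, -0.0]
force: [0.3, 0.7, 0.3]
opening: 0.0301
grip_force: 0.0
```

```bash
python3 - <<'E'
from go import *
goto(.5555,-.0396,.052,2.32)
from see import *
dishfit((.6016,.0033),(.6,.9),tag=3)
E
```

```text
t 8.35 pos [ 0.5539 -0.0392  0.1474] head 2.318 off [-0.002  -0.003   0.1907] rot [ 0.0002 -0.0001 -0.0002] q [-0.31 -0.03 -0.19  1.41  0.   -1.05] F [0.3 0.7 0.3] open 0.0301
['side']
side (array([0.6004, 0.0043, 0.8298]), np.float64(0.16908131539821625))
```

Call:
{"fn": "arm_command", "kwargs": {
  "commands": [
    {"offset": [0, -0.003, 0.08], "rotation": [0, 0, 0], "grip": -0.3},
    {"offset": [0, -0.003, 0.15], "rotation": [0, 0, 0], "grip": -0.3},
    {"offset": [0, -0.003, 0.18], "rotation": [0, 0, 0], "grip": -0.3},
    {"offset": [0, -0.003, 0.19], "rotation": [0, 0, 0], "grip": -0.3},
    {"offset": [0, -0.003, 0.19], "rotation": [0, 0, 0], "grip": -0.3}
  ]
}}

```text
t: 9.18
ee_pos: [0.5559, -0.0406, 0.0543]
ee_rot: [-0.366, 0.931, -0.0, 0.0]
force: [-0.3, -0.2, 1.1]
opening: 0.0301
grip_force: 0.0
```

```bash
python3 - <<'E'
from go import *
f=np.array([np.cos(.75),np.sin(.75)])
goto(*(np.array([.653,.05])-.075*f),.052,2.32)
E
```

```text
t 9.18 pos [ 0.5559 -0.0406  0.0543] head 2.32 off [-0.1156  0.0004  0.0046] rot [-0.0002  0.0001  0.    ] q [-0.31  0.02 -0.31  1.24  0.   -1.06] F [-0.3 -0.2  1.1] open 0.0301
```

Call:
{"fn": "arm_command", "kwargs": {
  "commands": [
    {"offset": [-0.01, 0, 0.003], "rotation": [0, 0, 0], "grip": -0.3},
    {"offset": [-0.02, 0, 0.003], "rotation": [0, 0, 0], "grip": -0.3},
    {"offset": [-0.03, 0, 0.003], "rotation": [0, 0, 0], "grip": -0.3},
    {"offset": [-0.04, 0, 0.003], "rotation": [0, 0, 0], "grip": -0.3},
    {"offset": [-0.05, 0, 0.003], "rotation": [0, 0, 0], "grip": -0.3},
    {"offset": [-0.06, 0, 0.003], "rotation": [0, 0, 0], "grip": -0.3},
    {"offset": [-0.07, 0, 0.003], "rotation": [0, 0, 0], "grip": -0.3},
    {"offset": [-0.08, 0, 0.003], "rotation": [0, 0, 0], "grip": -0.3},
    {"offset": [-0.088, 0, 0.003], "rotation": [0, 0, 0], "grip": -0.3},
    {"offset": [-0.088, 0, 0.003], "rotation": [0, 0, 0], "grip": -0.3}
  ]
}}

```text
t: 10.42
ee_pos: [0.5879, -0.0101, 0.0517]
ee_rot: [-0.366, 0.931, 0.0, 0.0]
force: [-0.4, -0.3, 0.9]
opening: 0.0298
grip_force: 0.3
```

```bash
python3 - <<'E'
from go import *
f=np.array([np.cos(.75),np.sin(.75)])
goto(*(np.array([.653,.05])-.053*f),.052,2.32)
im=cams.snapshot("side");c=im[200:320,210:350].copy();c=cv2.resize(c,None,fx=4.5,fy=4.5,interpolation=cv2.INTER_CUBIC);save(c,"s4.png")
E
```

```text
t 10.43 pos [ 0.5879 -0.0101  0.0517] head 2.321 off [-0.0712 -0.0009 -0.0006] rot [0.     0.0001 0.0001] q [-0.24  0.11 -0.22  1.24  0.   -0.99] F [-0.4 -0.3  0.9] open 0.0298
```

View pics/s4.png

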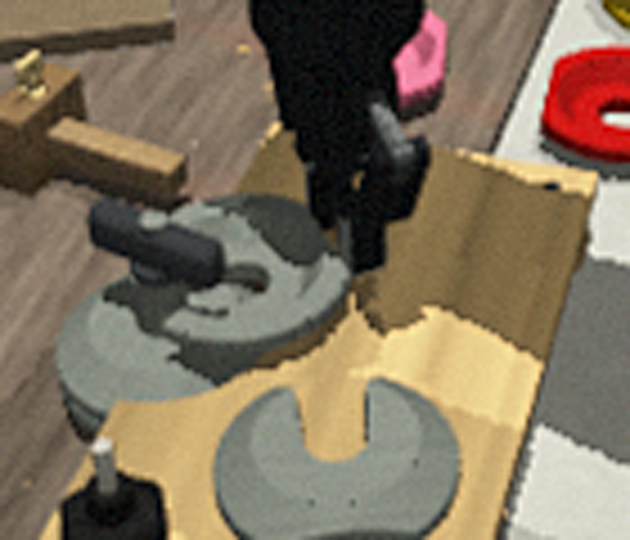

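The slot at crop (250,275) lines up with the arbor and the disc is sliding on. I'll continue.

Call:
{"fn": "arm_command", "kwargs": {
  "commands": [
    {"offset": [-0.009, 0, 0], "rotation": [0, 0, 0], "grip": -0.3},
    {"offset": [-0.018, 0, 0], "rotation": [0, 0, 0], "grip": -0.3},
    {"offset": [-0.027, 0, 0], "rotation": [0, 0, 0], "grip": -0.3},
    {"offset": [-0.036, 0, 0], "rotation": [0, 0, 0], "grip": -0.3},
    {"offset": [-0.045, 0, 0], "rotation": [0, 0, 0], "grip": -0.3},
    {"offset": [-0.053, 0, 0], "rotation": [0, 0, 0], "grip": -0.3},
    {"offset": [-0.06, 0, 0], "rotation": [0, 0, 0], "grip": -0.3},
    {"offset": [-0.06, 0, 0], "rotation": [0, 0, 0], "grip": -0.3}
  ]
}}

```text
t: 11.48
ee_pos: [0.6097, 0.0104, 0.0517]
ee_rot: [-0.366, 0.931, 0.0, 0.0]
force: [0.2, 0.0, -0.1]
opening: 0.0302
grip_force: 0.1
```

Call:
{"fn": "arm_command", "kwargs": {
  "commands": [
    {"offset": [-0.004, 0, 0], "rotation": [0, 0, 0], "grip": -0.3},
    {"offset": [-0.008, 0, 0], "rotation": [0, 0, 0], "grip": -0.3},
    {"offset": [-0.01, 0, 0], "rotation": [0, 0, 0], "grip": -0.3}
  ]
}}

```text
t: 11.85
ee_pos: [0.6128, 0.0128, 0.0517]
ee_rot: [-0.366, 0.931, -0.0, -0.001]
force: [-3.8, -6.2, 1.1]
opening: 0.0296
grip_force: 3.8
```

```bash
python3 - <<'E'
from go import *
f=np.array([np.cos(.75),np.sin(.75)])
goto(*(np.array([.653,.05])-.053*f),.052,2.32)
E
```

```text
t 11.85 pos [0.6128 0.0128 0.0517] head 2.32 off [-0.0035 -0.0003 -0.0006] rot [-0.     -0.0002 -0.0001] q [-0.19  0.19 -0.14  1.24 -0.   -0.94] F [-3.8 -6.2  1.1] open 0.0296
```

Call:
{"fn": "arm_command", "kwargs": {
  "commands": [
    {"offset": [-0.004, 0, 0], "rotation": [0, 0, 0], "grip": -0.3},
    {"offset": [-0.006, 0, 0], "rotation": [0, 0, 0], "grip": -0.3},
    {"offset": [-0.006, 0, 0], "rotation": [0, 0, 0], "grip": -0.3}
  ]
}}

```text
t: 12.22
ee_pos: [0.6146, 0.0133, 0.0517]
ee_rot: [-0.365, 0.931, -0.001, -0.002]
force: [-7.7, -11.0, 2.0]
opening: 0.0299
grip_force: 6.3
```

```bash
python3 - <<'E'
from go import *
goto(.5,.0,.052,2.32)
im=cams.snapshot("side");c=im[200:320,210:350].copy();c=cv2.resize(c,None,fx=4.5,fy=4.5,interpolation=cv2.INTER_CUBIC);save(c,"s5.png")
E
```

```text
t 12.22 pos [0.6146 0.0133 0.0517] head 2.318 off [0.1862 0.1362 0.    ] rot [-0.0002 -0.0006 -0.0003] q [-0.19  0.2  -0.13  1.25 -0.   -0.94] F [ -7.7 -11.    2. ] open 0.0299
```

View pics/s5.png

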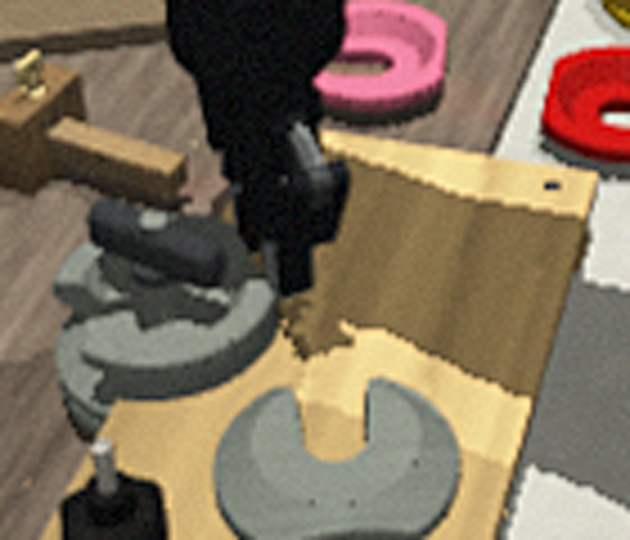

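The disc now encloses the arbor, with its front rim at crop (180,340) above the pair. Contact force rose to 13 N, which fits the slot being seated. I'll back off, rise and check.

Call:
{"fn": "arm_command", "kwargs": {
  "commands": [
    {"offset": [0.02, 0, 0], "rotation": [0, 0, 0], "grip": -0.3},
    {"offset": [0.05, 0, 0], "rotation": [0, 0, 0], "grip": -0.3},
    {"offset": [0.06, 0, -0.1], "rotation": [0, 0, 0], "grip": 0.3},
    {"offset": [0.06, 0, -0.2], "rotation": [0, 0, 0.08], "grip": 1},
    {"offset": [0.1, -0.1, -0.25], "rotation": [0, 0, 0.147], "grip": 1},
    {"offset": [0.15, -0.1, -0.25], "rotation": [0, 0, 0.147], "grip": 1},
    {"offset": [0.15, -0.1, -0.25], "rotation": [0, 0, 0.147], "grip": 1},
    {"offset": [0.15, -0.1, -0.25], "rotation": [0, 0, 0.147], "grip": 1},
    {"offset": [0.15, -0.1, -0.25], "rotation": [0, 0, 0.147], "grip": 1}
  ]
}}

```text
t: 13.4
ee_pos: [0.5942, -0.0725, 0.1769]
ee_rot: [0.087, 0.996, 0.0, 0.0]
force: [0.0, -0.1, -0.1]
opening: 0.0853
grip_force: 0.0
```

```bash
python3 - <<'E'
from go import *
goto(.653,.05,.18,1.40)
im=cams.snapshot("side");A=im[215:315,205:315]
im2=cams.snapshot("top");B=im2[140:200,205:275]
A=cv2.resize(A,(440,400),interpolation=cv2.INTER_CUBIC);B=cv2.resize(B,(350,300),interpolation=cv2.INTER_CUBIC)
c=np.zeros((400,790,3),np.uint8);c[:,:440]=A;c[:300,440:]=B;save(c,"s6.png")
for cc in("side","top"):
    for d in cut_out("keeper_bar",cc)[:2]: 
        print(cc,d["p"],d["rect"]);ys,xs=np.nonzero(d["pixels"]);(cx,cy),(w,h),a=cv2.minAreaRect(np.c_[xs,ys].astype(np.float32));print(cx,cy,w,h,a)
from see import *
dishfit((.653,.05),(.6,.9))
E
```

```text
t 13.4 pos [ 0.5942 -0.0725  0.1769] head 1.398 off [-0.0737  0.2616 -0.0061] rot [ 0.0001  0.0001 -0.0004] q [-0.34  0.1  -0.01  1.46  0.   -0.17] F [ 0.  -0.1 -0.1] open 0.0853
side 0.62 [228.9, 245.0, 260.0, 265.6]
244.2069091796875 254.98277282714844 33.05377197265625 15.412713050842285 21.801406860351562
['side']
side (array([0.6514, 0.0505, 0.81  ]), np.float64(0.6541522145271301))
```

View pics/s6.png

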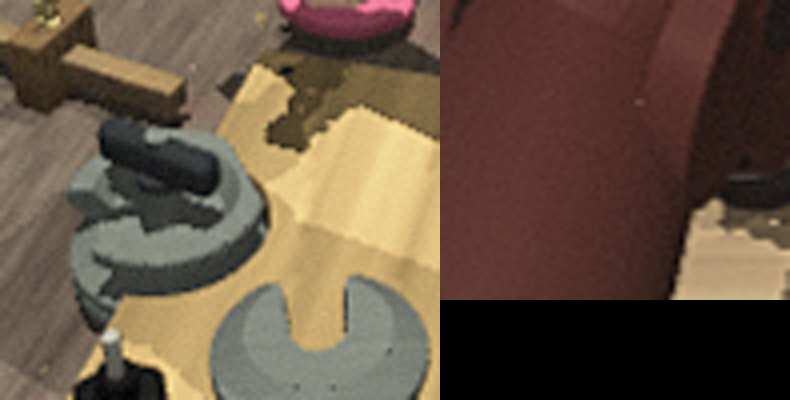

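The disc is seated round the arbor with its slot facing up-left at crop (80,215); the side fit gives (0.651, 0.0505). The arm hides the top view. Now the T-bar.

Call:
{"fn": "arm_command", "kwargs": {
  "commands": [
    {"offset": [-0.074, 0.262, -0.006], "rotation": [0, 0, 0], "grip": 1},
    {"offset": [-0.074, 0.262, -0.006], "rotation": [0, 0, 0], "grip": 1},
    {"offset": [-0.074, 0.262, -0.006], "rotation": [0, 0, 0], "grip": 1},
    {"offset": [-0.074, 0.262, -0.006], "rotation": [0, 0, 0], "grip": 1},
    {"offset": [-0.074, 0.262, -0.006], "rotation": [0, 0, 0], "grip": 1}
  ]
}}

```text
t: 14.42
ee_pos: [0.6534, 0.0491, 0.1798]
ee_rot: [0.088, 0.996, -0.0, -0.0]
force: [-0.6, -0.1, -0.5]
opening: 0.0853
grip_force: 0.0
```

```bash
python3 go.py .653 .05 .081 1.4
```

```text
t 14.43 pos [0.6534 0.0491 0.1798] head 1.396 off [0.001  0.0018 0.1976] rot [-0.     -0.     -0.0007] q [-0.12  0.27  0.19  1.49 -0.    0.05] F [-0.6 -0.1 -0.5] open 0.0853
```

Call:
{"fn": "arm_command", "kwargs": {
  "commands": [
    {"offset": [0.001, 0.002, 0.07], "rotation": [0, 0, 0], "grip": 0.5},
    {"offset": [0.001, 0.002, 0.13], "rotation": [0, 0, 0], "grip": 0.4},
    {"offset": [0.001, 0.002, 0.18], "rotation": [0, 0, 0], "grip": 0.2},
    {"offset": [0.001, 0.002, 0.198], "rotation": [0, 0, 0], "grip": 0.2},
    {"offset": [0.001, 0.002, 0.198], "rotation": [0, 0, 0], "grip": 0},
    {"offset": [0.001, 0.002, 0.198], "rotation": [0, 0, 0], "grip": -0.3},
    {"offset": [0.001, 0.002, 0.198], "rotation": [0, 0, 0], "grip": -0.6},
    {"offset": [0.001, 0.002, 0.198], "rotation": [0, 0, 0], "grip": -0.8},
    {"offset": [0.001, 0.002, 0.198], "rotation": [0, 0, 0], "grip": -0.8},
    {"offset": [0.001, 0.002, 0.198], "rotation": [0, 0, 0], "grip": -0.8}
  ],
  "force": 30
}}

```text
t: 15.68
ee_pos: [0.6542, 0.0487, 0.0826]
ee_rot: [0.088, 0.996, -0.002, 0.001]
force: [-2.2, -12.7, 3.5]
opening: 0.015
grip_force: 31.6
```

```bash
python3 go.py .653 .05 .081 .75
```

```text
t 15.68 pos [0.6542 0.0487 0.0826] head 1.395 off [0.0029 0.0022 0.0032] rot [-0.0005  0.0006  0.1026] q [-0.12  0.3   0.04  1.31 -0.    0.05] F [ -2.2 -12.7   3.5] open 0.015
```

Call:
{"fn": "arm_command", "kwargs": {
  "commands": [
    {"offset": [0, -0.003, 0], "rotation": [0, 0, 0.013], "grip": -0.8},
    {"offset": [0, -0.003, 0], "rotation": [0, 0, 0.026], "grip": -0.8},
    {"offset": [0, -0.003, 0], "rotation": [0, 0, 0.039], "grip": -0.8},
    {"offset": [0, -0.003, 0], "rotation": [0, 0, 0.052], "grip": -0.8},
    {"offset": [0, -0.003, 0], "rotation": [0, 0, 0.065], "grip": -0.8},
    {"offset": [0, -0.003, 0], "rotation": [0, 0, 0.078], "grip": -0.8},
    {"offset": [0, -0.003, 0], "rotation": [0, 0, 0.091], "grip": -0.8},
    {"offset": [0, -0.003, 0], "rotation": [0, 0, 0.103], "grip": -0.8},
    {"offset": [0, -0.003, 0], "rotation": [0, 0, 0.103], "grip": -0.8},
    {"offset": [0, -0.003, 0], "rotation": [0, 0, 0.103], "grip": -0.8}
  ]
}}

```text
t: 16.92
ee_pos: [0.6545, 0.049, 0.0826]
ee_rot: [0.399, 0.917, -0.0, 0.002]
force: [0.8, -4.8, 6.2]
opening: 0.0154
grip_force: 31.8
```

```bash
python3 go.py .653 .05 .081 .748
```

```text
t 16.93 pos [0.6545 0.049  0.0826] head 0.751 off [ 0.0034 -0.0008  0.0032] rot [0.0002 0.0005 0.0004] q [-0.12  0.29  0.04  1.31 -0.    0.7 ] F [ 0.8 -4.8  6.2] open 0.0154
```

Release, rise, and pull well back so both cameras can see.

Call:
{"fn": "arm_command", "kwargs": {
  "commands": [
    {"offset": [0, 0, 0], "rotation": [0, 0, 0], "grip": -0.3},
    {"offset": [0, 0, 0], "rotation": [0, 0, 0], "grip": 0},
    {"offset": [0, 0, 0], "rotation": [0, 0, 0], "grip": 0.2},
    {"offset": [0, 0, -0.05], "rotation": [0, 0, 0], "grip": 0.2},
    {"offset": [0, 0, -0.15], "rotation": [0, 0, 0], "grip": 0.2},
    {"offset": [0, 0, -0.25], "rotation": [0, 0, 0], "grip": 0.2},
    {"offset": [0, 0, -0.3], "rotation": [0, 0, 0], "grip": 0.2}
  ]
}}

```text
t: 17.8
ee_pos: [0.6538, 0.05, 0.2342]
ee_rot: [0.399, 0.917, 0.001, 0.002]
force: [-0.2, 0.7, -0.8]
opening: 0.0514
grip_force: 0.0
```

```bash
python3 go.py .45 -.25 .23
```

```text
t 17.8 pos [0.6538 0.05   0.2342] head 0.75 off [-0.1612 -0.7073  0.007 ] rot [0. 0. 0.] q [-0.12  0.28  0.29  1.59  0.    0.7 ] F [-0.2  0.7 -0.8] open 0.0514
```

Call:
{"fn": "arm_command", "kwargs": {
  "commands": [
    {"offset": [-0.16, -0.7, 0], "rotation": [0, 0, 0], "grip": 0.2},
    {"offset": [-0.16, -0.7, 0], "rotation": [0, 0, 0], "grip": 0.2},
    {"offset": [-0.16, -0.7, 0], "rotation": [0, 0, 0], "grip": 0.2},
    {"offset": [-0.16, -0.7, 0], "rotation": [0, 0, 0], "grip": 0.2},
    {"offset": [-0.16, -0.7, 0], "rotation": [0, 0, 0], "grip": 0.2},
    {"offset": [-0.16, -0.7, 0], "rotation": [0, 0, 0], "grip": 0.2},
    {"offset": [-0.16, -0.7, 0], "rotation": [0, 0, 0], "grip": 0.2},
    {"offset": [-0.16, -0.7, 0], "rotation": [0, 0, 0], "grip": 0.2}
  ]
}}

```text
t: 18.8
ee_pos: [0.4515, -0.2467, 0.2308]
ee_rot: [0.399, 0.917, 0.0, -0.0]
force: [0.3, -0.1, 0.6]
opening: 0.0511
grip_force: 0.0
```

```bash
python3 - <<'E'
from see import *
im=cams.snapshot("side");A=im[215:315,205:315]
im2=cams.snapshot("top");B=im2[140:200,205:275]
A=cv2.resize(A,(440,400),interpolation=cv2.INTER_CUBIC);B=cv2.resize(B,(350,300),interpolation=cv2.INTER_CUBIC)
c=np.zeros((400,790,3),np.uint8);c[:,:440]=A;c[:300,440:]=B;save(c,"s7.png")
dishfit((.653,.049),(.6,.9))
E
```

```text
['side', 'top']
both (array([0.6507, 0.0513, 0.7175]), np.float64(1.1638039350509644))
side (array([0.6507, 0.0502, 0.8461]), np.float64(0.5430151224136353))
top (array([0.6498, 0.0514, 0.7192]), np.float64(0.6149885654449463))
```

View pics/s7.png

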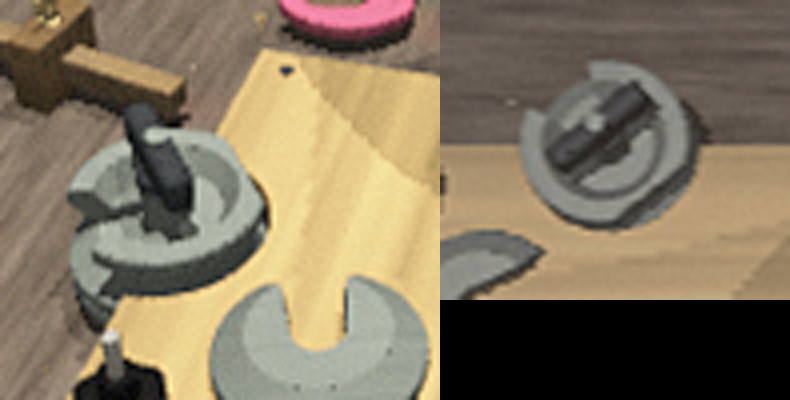

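In the side crop the bar stands across the slot at (160,165). In the top crop the bar runs (550,160) to (648,95), roughly parallel to the slot mouth, (535,110) to (592,65), and to the flat. I'll check that parallelism numerically.

```bash
python3 - <<'E'
from h import *
im=cams.snapshot("top")
g=cv2.resize(im[140:200,205:275],None,fx=8,fy=8,interpolation=cv2.INTER_CUBIC).max(2)
roi=np.zeros_like(g);cv2.circle(roi,((600-440)*8//5,127*8//5),85,1,-1)
for th in(50,60,70):
    n,l,st,ce=cv2.connectedComponentsWithStats(((g<th)&(roi>0)).astype(np.uint8))
    k=1+st[1:,4].argmax();ys,xs=np.nonzero(l==k)
    def w(x,y):return onz("top",((x+.5)/8-.5+205,(y+.5)/8-.5+140),.097)[:2]
    P=np.array([w(x,y) for x,y in zip(xs[::7],ys[::7])]);r=cv2.minAreaRect((P*1000).astype(np.float32))
    v=np.linalg.svd(P-P.mean(0),full_matrices=False)[2][0];print(th,st[k,4],P.mean(0),"heading",np.arctan2(v[1],v[0])%np.pi,r[1])
# flat line (top crop coords 5x), upper edge z .066
a,b=[onz("top",((u-440)/5+205-.4,v/5+140-.4),.066)[:2] for u,v in((592,65),(533,112))];d=b-a;print("mouth",np.arctan2(d[1],d[0])%np.pi)
for d in mark_of("keeper_bar","top")[:1]:print(onz("top",d["centre"],.087))
print("expected",.75+np.pi/2)
E
```

```text
50 2123 [0.64728429 0.04209929] heading 2.320580465516401 (8.095840454101562, 60.397220611572266)
60 4182 [0.64560952 0.04121579] heading 2.3636384205530607 (22.31244659423828, 61.1119384765625)
70 6185 [0.64715168 0.04063036] heading 2.4339718433796267 (26.936199188232422, 61.620147705078125)
mouth 2.309194457718962
[0.65188126 0.05916106 0.087     ]
expected 2.3207963267948966
```

```bash
python3 -c "
from workcell import order
print(order.sign_off())"
```

```text
the job is handed in; nothing more can be done
None
```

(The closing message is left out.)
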